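# Put the calibration weights back in their cases

### The arm

A 6-joint arm with a two-finger parallel gripper is mounted at the origin on a cart in front of the work surface, level with it; the furniture and walls round the work are solid. World frame = base frame: x ahead of the robot, y to its left, z up, the work surface at z = 0. Lengths are in m, angles in rad, forces in N, time in s.
With the tool pointing down it reaches from about 0.425 to 0.925 m from the base axis. Payload 12.5 kg.
Tool frame: the origin (TCP) lies on the centre line of the jaws, within the pads' length; the fingertips stand bot.tcp_to_tips ahead of it and the grasp point (between the pads) lies 2 mm behind it (bot.tcp_to_tips is the distance from the TCP to the fingertips, in m); z points along the fingers, y is the line along which they close (so a half turn about z gives the same grasp; the last joint's range is limited). The gripper opens to 85 mm and grips with 20 to 120 N. Pads are 22 mm wide; open, the fingers measure 114 mm over their backs; the gripper's body (76 mm by 85 mm) begins 54 mm behind the grasp point. The pads swing forward as they close: fully open they stand 13 mm farther back than shut.
Start: joints at [1.111, 0.491, 1.559, -0, 1.092, -0.106], TCP at [0.217, 0.586, 0.248] pointing down, gripper open.
Joint ranges: [-3.1, 3.1], [-0.84, 2.19], [0.05, 2.79], [-1.13, 4.28], [0.06, 2.93], [-2.69, 2.69]. Speed limits (rad/s): [2.22, 2.22, 2.79, 3.14, 3.14, 3.14].

### API

Orientations are given as a rotation vector (axis times angle).
In Python, from plant import bot, camera, sign_off gives the robot as it stands.
- The arm moves only by the tool jog_arm, never from a script. Its arguments are lists of equal length, an entry for each row: "travel": the shift along the tool's x, y, z in m, a list of three; "rotation": the turn, a rotation vector about the tool's x, y, z in rad, a list of three; "fingers": the finger opening in m, from 0 to 0.0854. A call has exactly 5 rows; each row is the pose to reach, as a shift and turn from the pose commanded when the call began, along the tool's axes at that moment; what a row does not reach only later rows make up. A row lasts 1/12 s, in which the tool goes at most 41.7 mm and 7.16 degrees, less where a joint would pass 70% of its speed; a pose out of reach is approached as far as the arm can. A call with a gripper value outside its range is refused whole. The fingers move at their own pace and stop on an object; "grip_force" is the grip in N (left out, the last holds). Time passes only in rows, so rows that repeat a pose let the fingers close, or fill a call up. It gives the time, the measured TCP pose, the force, the opening and the grip force at its end, in the units of the state.
- bot.get_state(): the state, without advancing time (a new reading comes with each control period).
- camera(name): name is "side" or "top" or "wrist"; returns a dict with "image" (400x640x3 uint8, red, green, blue), "fovy" (degrees; the focal length in pixels is half the picture's height over the tangent of half this angle, whatever the lens; pixels are square), "cx", "cy" (the principal point, pixels), "rvec" (rotation vector, rad) and "tvec" (3), from world to camera coordinates, as OpenCV has them. Camera axes: x right, y down, z forward; pixel columns grow to the right and rows downward; lengths in m; the calibration is good to about 2 mm. The wrist camera is an equidistant fisheye: a pixel r from the principal point sees the ray r / f radians off the axis. A picture is of the moment at which its call begins. There is no depth.
- sign_off(): hands the job in; it is judged then, once.
The state is a dict: "clock": time; "qpos": joint angles; "qd": joint speeds; "effort": joint torques, N m; "tool_pos": TCP position; "orientation": TCP orientation; "ft_force": force on the tool from outside, world axes, zero at the start; "torque": the same for the moment, N m; "opening": opening from 0.0 (shut) to 1.0 (fully open); "grip_force": force on a finger pad.
Only numpy, scipy, OpenCV 4.12 (cv2) and the standard library are available. Lean on these libraries where they do the work, as an engineer would, in place of code of your own. Each camera call takes 0.05 s, during which the arm holds its last target. There are 200 camera calls.

### The job

The balance has been checked: put the four knobbed steel calibration weights away, each standing upright on the floor of the well of its own wooden case, the case whose well fits its size; the smallest was put in the second largest case by mistake, so that case must be cleared for its own weight. Do not topple any weight, leave the two hooked weights of the tape tester standing where they are, and leave the lids open.

Things in the scene. Friction and masses are not known exactly. Their poses are not given: they have to be found in the camera images.
- weight_largest: The largest of four steel calibration weights, about 500 g: upright barrel 44 mm diameter, 38 mm high, thin neck, flat round knob on top to grip (24 mm diameter, from 42 to 56 mm above the foot). Origin: centre of the foot; z up its axis. Starts on the bench.
- weight_second: The second largest of four steel calibration weights, about 200 g: upright barrel 34 mm diameter, 26 mm high, thin neck, flat round knob on top to grip (18 mm diameter, from 29 to 40 mm above the foot). Origin: centre of the foot; z up its axis. Starts on the bench.
- weight_third: The third largest of four steel calibration weights, about 100 g: upright barrel 25 mm diameter, 23 mm high, thin neck, flat round knob on top to grip (14 mm diameter, from 26 to 35 mm above the foot). Origin: centre of the foot; z up its axis. Starts on the bench.
- weight_smallest: The smallest of four steel calibration weights, about 50 g: upright barrel 18 mm diameter, 22 mm high, thin neck, flat round knob on top to grip (10 mm diameter, from 25 to 33 mm above the foot). Origin: centre of the foot; z up its axis. Starts loose in the well of the wrong case, the second largest.
- case_largest: Open wooden case of the largest weight, fixed. Base: 70 mm square block, 34 mm high, with a round well of 50 mm diameter in its middle, floor 6 mm above the bench, mouth bevelled 4 mm wider all round. On its +x side the hinged lid lies open, of the same size, filled with grey foam with a hole for the knob (not the place). Origin: on the bench under the well's centre; z up.
- case_second: Open wooden case of the second largest weight, fixed. Base: 60 mm square block, 25 mm high, with a round well of 40 mm diameter in its middle, floor 6 mm above the bench, mouth bevelled 4 mm wider all round. On its +x side the hinged lid lies open, of the same size, filled with grey foam with a hole for the knob (not the place). Origin: on the bench under the well's centre; z up.
- case_third: Open wooden case of the third largest weight, fixed. Base: 50 mm square block, 23 mm high, with a round well of 31 mm diameter in its middle, floor 6 mm above the bench, mouth bevelled 4 mm wider all round. On its +x side the hinged lid lies open, of the same size, filled with grey foam with a hole for the knob (not the place). Origin: on the bench under the well's centre; z up.
- case_smallest: Open wooden case of the smallest weight, fixed. Base: 44 mm square block, 22 mm high, with a round well of 24 mm diameter in its middle, floor 6 mm above the bench, mouth bevelled 4 mm wider all round. On its +x side the hinged lid lies open, of the same size, filled with grey foam with a hole for the knob (not the place). Origin: on the bench under the well's centre; z up.
- hooked_big: Bystander: pale steel weight with a wire hook on top, barrel 41 mm diameter, 90 mm tall, 118 mm with the hook, standing loose on the bench. Belongs to the tape tester. Origin: centre of the foot.
- hooked_small: Bystander: the same kind, smaller: barrel 30 mm diameter, 66 mm tall, 94 mm with the hook. Origin: centre of the foot.
Mind the look-alikes: they are no part of the job. Leave any purple or yellow look-alike of the weight_third alone.

How it is judged:
At the end, for the whole second after the job is handed in: Each of the four knobbed weights stands upright (within 0.1 rad) and at rest in the well of its own case: foot within 6 mm of the well's centre and less than 9 mm above the bench (the well's floor is at 6 mm). Both hooked weights are within 20 mm of where they stood (horizontal distance between weight_largest and case_largest below 0.006 m and z of weight_largest in the frame of case_largest below 0.009 m and angle between each of weight_largest, weight_second, weight_third, weight_smallest's own z axis and vertical below 0.1 rad and linear speed of each of weight_largest, weight_second, weight_third, weight_smallest below 0.02 m/s and horizontal distance between weight_second and case_second below 0.006 m and z of weight_second in the frame of case_second below 0.009 m and horizontal distance between weight_third and case_third below 0.006 m and z of weight_third in the frame of case_third below 0.009 m and horizontal distance between weight_smallest and case_smallest below 0.006 m and z of weight_smallest in the frame of case_smallest below 0.009 m and distance of each of hooked_big, hooked_small from where it was at the start of the episode below 0.02 m); the robot touches nothing.
It fails at once if a calibration weight was toppled (angle between any of weight_largest, weight_second, weight_third, weight_smallest's own z axis and vertical above 0.8 rad).
It fails at once if a hooked weight was moved or toppled (distance of any of hooked_big, hooked_small from where it was at the start of the episode above 0.02 m or angle between any of hooked_big, hooked_small's own z axis and vertical above 0.35 rad).
It also fails if it takes over 115 s, if anything falls off the work surface, if the arm or the gripper's body presses on something with over 40 N, if the wrist force passes 120 N, or if a joint passes its speed limit or range.

## Working session

There is one attempt and no reset: what is moved stays moved. The work goes in short steps, Python scripts to look and compute and a tool call to move; the robot and the scene stay as the last step left them, time stands still between calls to the robot, and variables do not carry over. Pictures are saved under pics/ and viewed, at most 14 in all, crops included, and the job is handed in when it is done.

Besides the shell and the picture viewer there is one more tool, called after "Call:" in YAML: its name, and indented under it one key for each argument. jog_arm: Moves the arm, as the interface text tells. Its arguments: {"type":"object","properties":{"travel":{"type":"array"},"rotation":{"type":"array"},"fingers":{"type":"array"},"grip_force":{"type":"number"}},"required":["travel","rotation","fingers"]}

```bash
mkdir -p pics; python3 - <<'E'
from plant import bot,camera
import cv2,numpy as np
for n in ("top","side","wrist"):
    c=camera(n); cv2.imwrite(f"pics/{n}0.png",c["image"][:,:,::-1]); print(n,c["fovy"],c["cx"],c["cy"],c["rvec"],c["tvec"])
print(bot.get_state(),bot.tcp_to_tips)
E
```

```text
top 46.492505724903175 320.77664913085476 200.74456253057872 [ 2.18011994 -2.11866995  0.15268354] [-0.05661212  0.55832401  1.19052937]
side 52.984637030790466 326.7450705783038 199.11156030317056 [ 2.15122577 -0.03549844  0.05200375] [-0.52005456  0.00520267  1.07735711]
wrist 65.70646984690485 318.0792192437589 197.21490201319645 [-2.35011167 -1.63840513 -0.26438255] [-0.62470117 -0.04135068  0.38077301]
{'clock': 0.15, 'qpos': array([ 1.11140427e+00,  4.91375765e-01,  1.55935657e+00,  1.31192435e-05,
        1.09171869e+00, -1.05627081e-01]), 'qd': array([ 0.00076297, -0.00042973, -0.00143165, -0.0030952 ,  0.00021731,
       -0.00162124]), 'effort': array([ 1.88970946e-03, -6.18706870e+01, -2.61691010e+01, -9.28595227e-05,
        3.16506841e-03,  5.22047480e-05]), 'tool_pos': array([0.21643304, 0.58614027, 0.24787392]), 'orientation': array([-5.52764799e-01, -3.09232601e+00,  1.28967609e-03]), 'ft_force': array([ 0.13601118, -0.4889031 , -0.59741894]), 'torque': array([ 0.05059996,  0.01803181, -0.00360675]), 'grip_force': 0.0, 'opening': 0.9986089504899681} 0.017
```

View pics/top0.png

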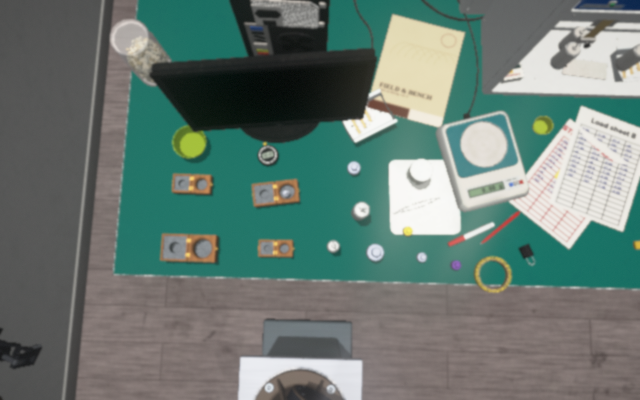

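View pics/side0.png

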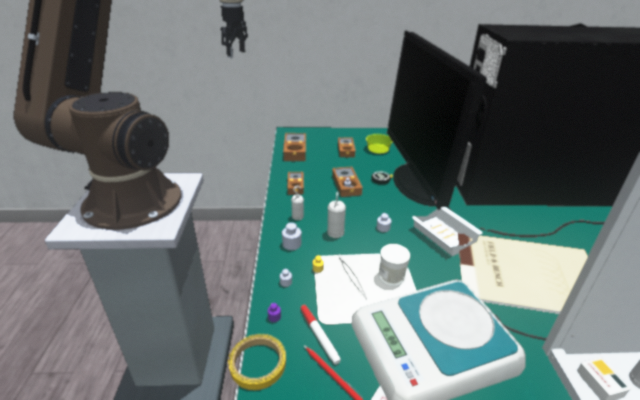

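```bash
cat > h.py <<'E'
import cv2,numpy as np
from scipy.spatial.transform import Rotation as R
def ray(c,u,v,z):
    f=200/np.tan(np.radians(c["fovy"])/2); a=np.array([(u-c["cx"])/f,(v-c["cy"])/f])
    if c.get("fish"):
        r=np.linalg.norm(a); d=np.r_[a*np.sin(r)/max(r,1e-9),np.cos(r)]
    else: d=np.r_[a,1]
    M=R.from_rotvec(c["rvec"]).as_matrix(); o=-M.T@c["tvec"]; w=M.T@d
    return o+w*(z-o[2])/w[2]
def proj(c,p):
    f=200/np.tan(np.radians(c["fovy"])/2)
    q=R.from_rotvec(c["rvec"]).apply(p)+c["tvec"]
    if c.get("fish"):
        n=np.linalg.norm(q[:2]); t=np.arctan2(n,q[2]); a=q[:2]/n*t
    else: a=q[:2]/q[2]
    return a*f+[c["cx"],c["cy"]]
E
python3 - <<'E'
from plant import camera
import cv2,numpy as np
from h import *
c=camera("top");im=c["image"][:,:,::-1]
a=cv2.resize(im[160:280,150:310],None,fx=5,fy=5,interpolation=cv2.INTER_CUBIC)
b=cv2.resize(im[155:275,320:480],None,fx=5,fy=5,interpolation=cv2.INTER_CUBIC)
cv2.imwrite("pics/a.png",a);cv2.imwrite("pics/b.png",b)
for n,u,v,z in [("cL",202,247,.034),("cS",287,191,.025),("c3",202,184,.023),("cs",285,248,.022),("w354",354,168,.04),("w375",375,253,.05),("w422",422,257,.035),("hb",362,211,.09),("hs",333,247,.066)]:
    print(n,ray(c,u,v,z).round(3))
E
```

```text
cL [0.429 0.266 0.034]
cS [0.585 0.051 0.025]
c3 [0.598 0.28  0.023]
cs [0.433 0.05  0.022]
w354 [ 0.65  -0.127  0.04 ]
w375 [ 0.426 -0.184  0.05 ]
w422 [ 0.42  -0.309  0.035]
hb [ 0.529 -0.145  0.09 ]
hs [ 0.438 -0.075  0.066]
```

View pics/a.png

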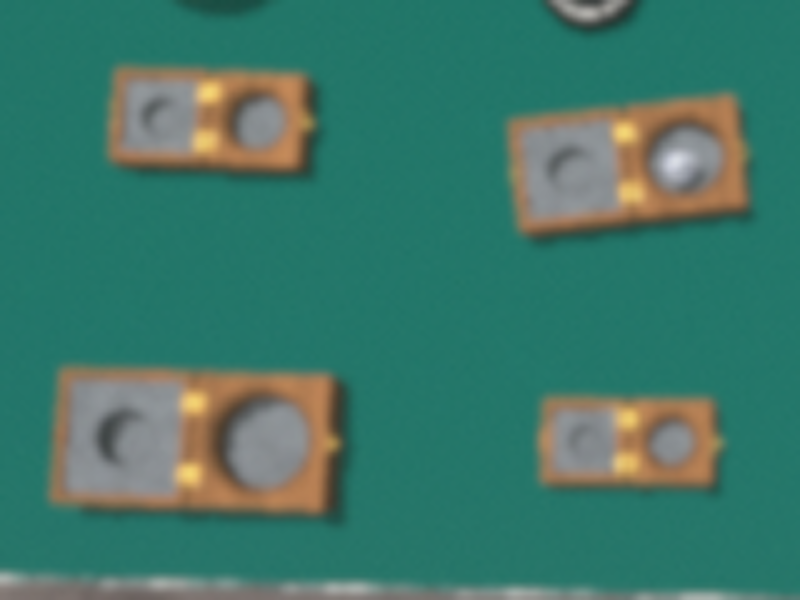

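View pics/b.png

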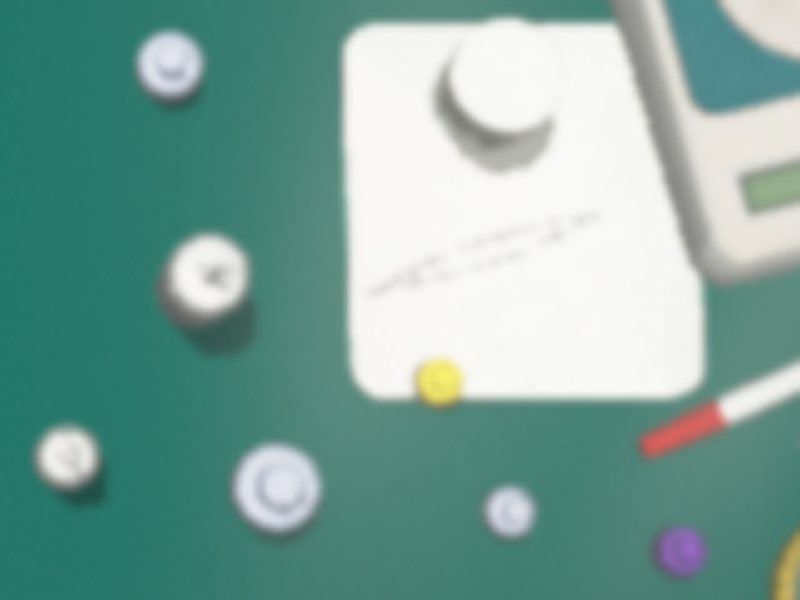

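The four steel, knobbed weights:
- Largest at top pixel (375,253).
- Second at (354,168).
- Third at (422,257). The yellow one (408,231) and the purple one (456,265) are look-alikes, and the tall whitish ones at (362,211) and (333,247) are the hooked weights.
- Smallest in the second case, at about (286,192). The wells are the right-hand halves of the cases.

```bash
python3 - <<'E'
from plant import bot,camera
from h import *
c=camera("top");s=camera("side")
for n,U,V,z in [("cL",267.5,443,.034),("c2",691,157.5,.025),("c3",262,122,.023),("cs",677,443,.022)]: print(n,ray(c,U/5-.4+150,V/5-.4+160,z).round(4))
for n,U,V,z in [("w2knob",173,62,.04),("wLknob",282,485,.056),("w3knob",513,511,.035)]: print(n,ray(c,U/5-.4+320,V/5-.4+155,z).round(4))
# monitor bottom near corner
from scipy.optimize import least_squares
for a,b in [((372,112),(478,75)),((172,62),(403,33)),((190,128),(395,165))]:
  r=least_squares(lambda p:np.r_[proj(c,p)-a,proj(s,p)-b],[.7,0,.2]); print(r.x.round(3),r.cost)
st=bot.get_state();M=R.from_rotvec(st["orientation"])
w=camera("wrist");Mw=R.from_rotvec(w["rvec"]).as_matrix();o=-Mw.T@w["tvec"]
print("cam in tool",M.inv().apply(o-st["tool_pos"]).round(3),(M.inv().as_matrix()@Mw.T).round(2))
print("to c2 high",M.inv().apply(np.array([.50,.05,.2])-st["tool_pos"]))
print(M.inv().as_matrix()@R.from_matrix(np.array([[0,1,0],[1,0,0],[0,0,-1]]).T).as_matrix().round(2))
print((M.inv()*R.from_matrix([[0,1,0],[1,0,0],[0,0,-1]])).as_rotvec())
E
```

```text
cL [0.4264 0.2632 0.034 ]
c2 [0.5853 0.0484 0.025 ]
c3 [0.5982 0.2798 0.023 ]
cs [0.4329 0.0502 0.022 ]
w2knob [ 0.6531 -0.1272  0.04  ]
wLknob [ 0.4297 -0.186   0.056 ]
w3knob [ 0.4203 -0.3093  0.035 ]
[ 0.749 -0.15   0.375] 787.781053566184
[0.762 0.26  0.391] 67.78410654688896
[ 0.785  0.354 -0.083] 0.27780389591440197
cam in tool [ 0.081  0.    -0.126] [[ 0.   -0.95 -0.32]
 [ 1.    0.   -0.  ]
 [ 0.   -0.32  0.95]]
to c2 high [-0.45173758 -0.4048225   0.04822807]
[[ 3.46457234e-01 -9.38065767e-01 -3.52124302e-05]
 [ 9.38065736e-01  3.46457212e-01  2.75464522e-04]
 [-2.46204238e-04 -1.28468251e-04  9.99999961e-01]]
[-2.62022154e-04  1.36865666e-04  1.21700454e+00]
```

Call:
jog_arm:
  travel:
    - [-0.15,-0.13,0]
    - [-0.15,-0.13,0]
    - [-0.15,-0.13,0]
    - [-0.15,-0.13,0]
    - [-0.15,-0.13,0]
  rotation:
    - [0,0,0.6]
    - [0,0,0.6]
    - [0,0,0.6]
    - [0,0,0.6]
    - [0,0,0.6]
  fingers: [0.03,0.03,0.03,0.03,0.03]
  grip_force: 30

```text
clock: 0.77
tool_pos: [0.3129, 0.41, 0.2484]
orientation: [1.451, 2.786, -0.0]
ft_force: [0.9, 0.9, -0.1]
opening: 0.35
grip_force: 0.0
```

Call:
jog_arm:
  travel:
    - [0,0,0]
    - [0,0,0]
    - [0,0,0]
    - [0,0,0]
    - [0,0,0]
  rotation:
    - [0,0,0.617]
    - [0,0,0.617]
    - [0,0,0.617]
    - [0,0,0.617]
    - [0,0,0.617]
  fingers: [0.03,0.03,0.03,0.03,0.03]

```text
clock: 1.18
tool_pos: [0.3123, 0.4123, 0.2484]
orientation: [-2.229, -2.214, -0.001]
ft_force: [0.1, 0.9, 0.4]
opening: 0.351
grip_force: 0.0
```

Call:
jog_arm:
  travel:
    - [-0.18,0.095,0.024]
    - [-0.18,0.095,0.024]
    - [-0.18,0.095,0.024]
    - [-0.18,0.095,0.024]
    - [-0.18,0.095,0.024]
  rotation:
    - [0,0,0]
    - [0,0,0]
    - [0,0,0]
    - [0,0,0]
    - [0,0,0]
  fingers: [0.03,0.03,0.03,0.03,0.03]

```text
clock: 1.6
tool_pos: [0.4077, 0.2305, 0.2243]
orientation: [2.221, 2.222, 0.001]
ft_force: [1.1, 1.0, 0.3]
opening: 0.353
grip_force: 0.0
```

Call:
jog_arm:
  travel:
    - [-0.18,0.095,0.024]
    - [-0.18,0.095,0.024]
    - [-0.18,0.095,0.024]
    - [-0.18,0.095,0.024]
    - [-0.18,0.095,0.024]
  rotation:
    - [0,0,0]
    - [0,0,0]
    - [0,0,0]
    - [0,0,0]
    - [0,0,0]
  fingers: [0.03,0.03,0.03,0.03,0.03]

```text
clock: 2.02
tool_pos: [0.503, 0.0501, 0.2002]
orientation: [2.222, 2.221, 0.001]
ft_force: [0.7, 1.0, 0.2]
opening: 0.353
grip_force: 0.0
```

```bash
python3 - <<'E'
from plant import bot,camera
from h import *
c=camera("wrist");im=c["image"][:,:,::-1]
cv2.imwrite("pics/w1.png",im); c.pop("image"); print(bot.get_state()["tool_pos"],c)
E
```

```text
[0.50576902 0.0458062  0.19945883] {'fovy': 65.70646984690485, 'cx': 318.0792192437589, 'cy': 197.21490201319645, 'rvec': array([-2.81890271e+00,  7.56013969e-05,  4.29185505e-05]), 'tvec': array([-0.50302428,  0.02170134,  0.35081405])}
```

View pics/w1.png

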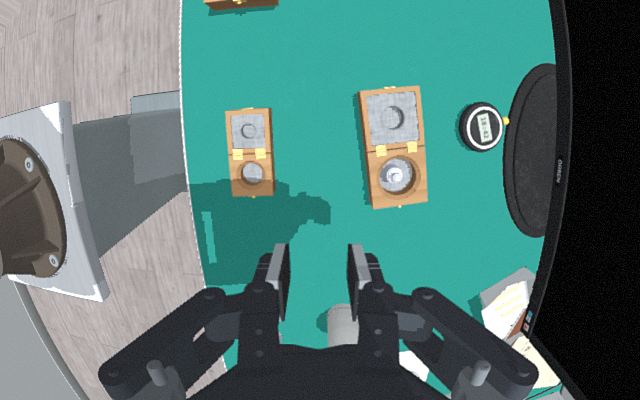

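```bash
python3 - <<'E'
from plant import bot,camera
from h import *
c=camera("wrist");im=c["image"][:,:,::-1]; np.savez("c1.npz",**{k:c[k] for k in("fovy","cx","cy","rvec","tvec")})
cv2.imwrite("pics/w2.png",cv2.resize(im[80:220,215:435],None,fx=3.6,fy=3.6,interpolation=cv2.INTER_CUBIC))
print(bot.get_state()["tool_pos"],c["tvec"],c["rvec"])
E
```

```text
[0.50421636 0.04831722 0.19962536] [-0.50595081  0.01888757  0.34858618] [-2.81775222e+00  3.46930153e-03 -9.97962208e-04]
```

View pics/w2.png

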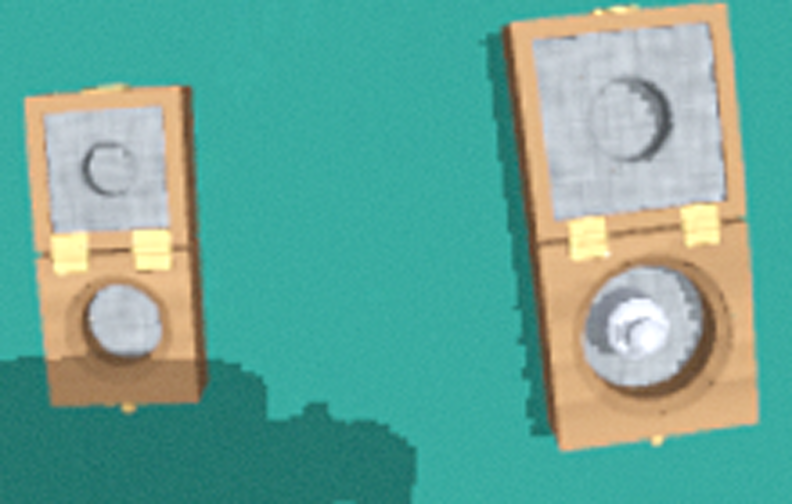

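```bash
python3 - <<'E'
from h import *
c=dict(np.load("c1.npz"));c["fish"]=1
for n,U,V,z in [("cs",120,324,.022),("c2mouth",655,333,.025),("c2blk",651,333,.025),("floor2",645,326,.006),("knob",645,334,.039),("barrel",634,323,.028)]:
    print(n,ray(c,(U+.5)/3.6-.5+215,(V+.5)/3.6-.5+80,z).round(4))
from plant import camera
im=cv2.imread("pics/w2.png")
t=camera("wrist")["image"][145:205,370:430,::-1]
cv2.imwrite("pics/k.png",cv2.resize(t,None,fx=10,fy=10,interpolation=cv2.INTER_CUBIC))
E
```

```text
cs [0.4344 0.0559 0.022 ]
c2mouth [0.586  0.0537 0.025 ]
c2blk [0.5848 0.0537 0.025 ]
floor2 [0.5878 0.0511 0.006 ]
knob [0.5795 0.0568 0.039 ]
barrel [0.5789 0.0573 0.028 ]
```

View pics/k.png

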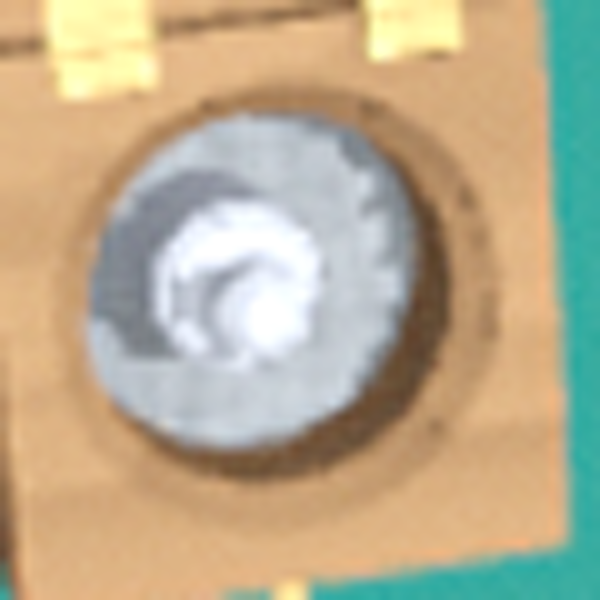

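Call:
jog_arm:
  travel:
    - [0.001,0.04,0]
    - [0.001,0.079,0.03]
    - [0.001,0.079,0.07]
    - [0.001,0.079,0.11]
    - [0.001,0.079,0.13]
  rotation:
    - [0,0,0]
    - [0,0,0]
    - [0,0,0]
    - [0,0,0]
    - [0,0,0]
  fingers: [0.03,0.03,0.03,0.03,0.03]

```text
clock: 2.58
tool_pos: [0.5796, 0.0547, 0.0664]
orientation: [-2.218, -2.221, 0.004]
ft_force: [0.4, 0.2, -0.5]
opening: 0.348
grip_force: 0.0
```

```bash
python3 - <<'E'
from plant import bot,camera
from h import *
P=[];T=[]
for i in range(4):
    c=camera("wrist");P.append(bot.get_state()["tool_pos"]);T.append(c["tvec"])
print(np.array(P).round(4),np.array(T).round(4))
im=c["image"][:,:,::-1]
cv2.imwrite("pics/w3.png",cv2.resize(im[130:330,200:440],None,fx=3,fy=3,interpolation=cv2.INTER_CUBIC))
E
```

```text
[[0.5784 0.0546 0.0641]
 [0.5791 0.0546 0.067 ]
 [0.5803 0.0544 0.0695]
 [0.5812 0.0543 0.0711]] [[-0.5794  0.0668  0.2276]
 [-0.5779  0.0668  0.2277]
 [-0.5787  0.066   0.2296]
 [-0.5802  0.0658  0.2299]]
```

View pics/w3.png

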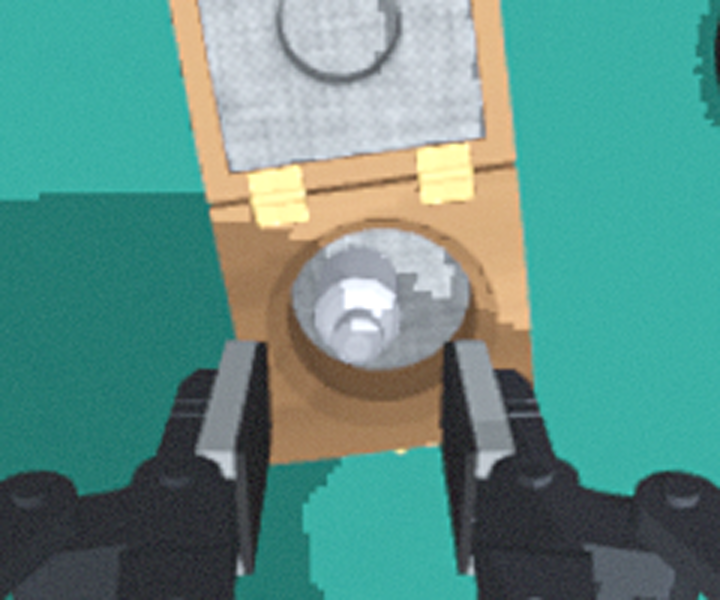

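```bash
python3 - <<'E'
from plant import bot,camera
from h import *
c=camera("wrist");c["fish"]=1;s=bot.get_state()["tool_pos"];print(s)
for n,U,V,z in [("knob",359,338,.039),("mouth",384,308,.025)]: print(n,ray(c,U/3-.33+200,V/3-.33+130,z).round(4))
print((proj(c,[s[0],s[1],.039])-[200,130])*3)
E
```

```text
[0.58174886 0.05409059 0.07202617]
knob [0.582  0.0562 0.039 ]
mouth [0.5872 0.056  0.025 ]
[356.54460936 346.7925636 ]
```

Call:
jog_arm:
  travel:
    - [0.002,0,0.014]
    - [0.002,0,0.025]
    - [0.002,0,0.025]
    - [0.002,0,0.025]
    - [0.002,0,0.025]
  rotation:
    - [0,0,0]
    - [0,0,0]
    - [0,0,0]
    - [0,0,0]
    - [0,0,0]
  fingers: [0.03,0.03,0.03,0.025,0.02]

```text
clock: 3.25
tool_pos: [0.5816, 0.0554, 0.0463]
orientation: [2.221, 2.221, 0.001]
ft_force: [-0.1, 0.1, -0.1]
opening: 0.235
grip_force: 0.0
```

Call:
jog_arm:
  travel:
    - [0,0,0]
    - [0,0,0]
    - [0,0,0]
    - [0,0,0]
    - [0,0,0]
  rotation:
    - [0,0,0]
    - [0,0,0]
    - [0,0,0]
    - [0,0,0]
    - [0,0,0]
  fingers: [0.016,0.012,0.006,0,0]
  grip_force: 30

```text
clock: 3.67
tool_pos: [0.5814, 0.0554, 0.0458]
orientation: [2.221, 2.221, 0.001]
ft_force: [-0.6, 0.1, 6.1]
opening: 0.081
grip_force: 29.4
```

```bash
python3 - <<'E'
from plant import bot,camera
from h import *
c=camera("wrist");s=bot.get_state();print(s["tool_pos"],s["ft_force"],s["opening"])
im=c["image"][:,:,::-1]
cv2.imwrite("pics/w4.png",cv2.resize(im[130:330,200:440],None,fx=3,fy=3,interpolation=cv2.INTER_CUBIC))
E
```

```text
[0.58141775 0.05538069 0.04574826] [-0.609979   -0.41143566  6.72253691] 0.08613460149204405
```

View pics/w4.png

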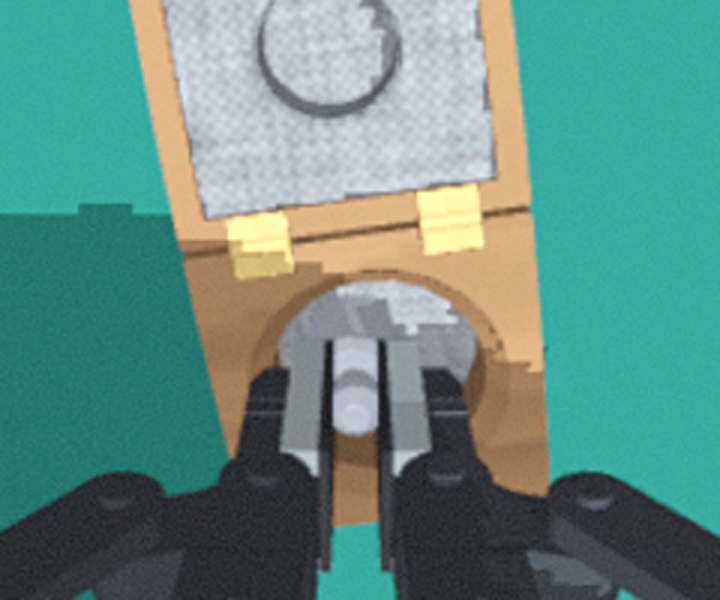

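Call:
jog_arm:
  travel:
    - [0,0,-0.01]
    - [0,0,-0.03]
    - [0,0,-0.05]
    - [0,-0.02,-0.05]
    - [0.001,-0.05,-0.05]
  rotation:
    - [0,0,0]
    - [0,0,0]
    - [0,0,0]
    - [0,0,0]
    - [0,0,0]
  fingers: [0,0,0,0,0]
  grip_force: 40

```text
clock: 4.13
tool_pos: [0.5328, 0.0562, 0.0968]
orientation: [2.22, 2.219, 0.005]
ft_force: [-0.3, 0.1, -2.1]
opening: 0.078
grip_force: 39.1
```

Call:
jog_arm:
  travel:
    - [0.001,-0.03,0]
    - [0.001,-0.065,0]
    - [0.001,-0.09,0]
    - [0.001,-0.096,0]
    - [0.001,-0.096,0]
  rotation:
    - [0,0,0]
    - [0,0,0]
    - [0,0,0]
    - [0,0,0]
    - [0,0,0]
  fingers: [0,0,0,0,0]

```text
clock: 4.55
tool_pos: [0.4341, 0.0575, 0.0959]
orientation: [-2.221, -2.221, 0.0]
ft_force: [0.6, -0.3, 0.9]
opening: 0.072
grip_force: 39.1
```

```bash
python3 - <<'E'
from plant import bot,camera
from h import *
for i in range(5):c=camera("wrist")
s=bot.get_state();print(s["tool_pos"],s["ft_force"],s["opening"])
im=c["image"][:,:,::-1]
np.savez("c1.npz",**{k:c[k] for k in("fovy","cx","cy","rvec","tvec")})
cv2.imwrite("pics/w5.png",cv2.resize(im[110:310,200:440],None,fx=3,fy=3,interpolation=cv2.INTER_CUBIC))
E
```

```text
[0.43637104 0.05734203 0.09529201] [-0.26474321 -0.28955388 -0.76714311] 0.07640923210682639
```

View pics/w5.png

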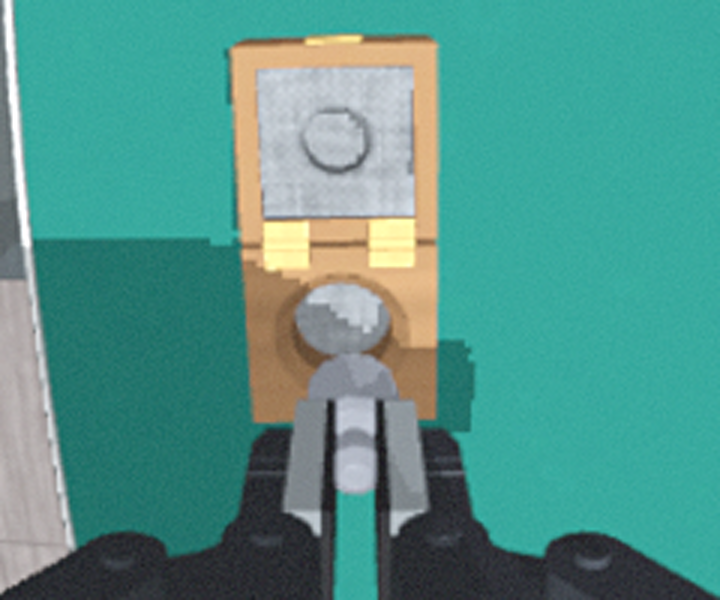

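```bash
python3 - <<'E'
from h import *
c=dict(np.load("c1.npz"));c["fish"]=1
for n,U,V,z in [("knob",355,473,.088),("mouth",343,325,.022),("barreltop_far edge",352,353,.077),("floor",342,317,.006)]: print(n,ray(c,U/3-.33+200,V/3-.33+110,z).round(4))
E
```

```text
knob [0.4366 0.0577 0.088 ]
mouth [0.4339 0.0573 0.022 ]
barreltop_far edge [0.4361 0.0747 0.077 ]
floor [0.4335 0.0529 0.006 ]
```

Call:
jog_arm:
  travel:
    - [0,-0.0025,0.01]
    - [0,-0.0025,0.025]
    - [0,-0.0025,0.038]
    - [0,-0.0025,0.046]
    - [0,-0.0025,0.0485]
  rotation:
    - [0,0,0]
    - [0,0,0]
    - [0,0,0]
    - [0,0,0]
    - [0,0,0]
  fingers: [0,0,0,0,0]

```text
clock: 5.22
tool_pos: [0.4329, 0.0574, 0.0457]
orientation: [-2.221, -2.22, 0.001]
ft_force: [-2.7, -0.8, 17.0]
opening: 0.077
grip_force: 40.9
```

Call:
jog_arm:
  travel:
    - [0,0,0]
    - [0,0,0]
    - [0,0,0]
    - [0,0,0]
    - [0,0,0]
  rotation:
    - [0,0,0]
    - [0,0,0]
    - [0,0,0]
    - [0,0,0]
    - [0,0,0]
  fingers: [0,0,0,0,0]

```text
clock: 5.63
tool_pos: [0.4329, 0.0574, 0.0471]
orientation: [2.221, 2.221, 0.001]
ft_force: [-1.1, 0.4, -0.6]
opening: 0.075
grip_force: 39.3
```

Call:
jog_arm:
  travel:
    - [0,0,0]
    - [0,0,0]
    - [0,0,0]
    - [0,0,0]
    - [0,0,-0.01]
  rotation:
    - [0,0,0]
    - [0,0,0]
    - [0,0,0]
    - [0,0,0]
    - [0,0,0]
  fingers: [0.012,0.02,0.03,0.03,0.03]

```text
clock: 6.05
tool_pos: [0.4322, 0.0574, 0.0559]
orientation: [-2.22, -2.22, 0.002]
ft_force: [0.7, 0.5, -0.5]
opening: 0.355
grip_force: 0.0
```

Call:
jog_arm:
  travel:
    - [0,0,-0.03]
    - [0,0,-0.06]
    - [0,0.02,-0.1]
    - [0,0.05,-0.12]
    - [0,0.05,-0.12]
  rotation:
    - [0,0,0]
    - [0,0,0]
    - [0,0,0]
    - [0,0,0]
    - [0,0,0]
  fingers: [0.03,0.03,0.03,0.03,0.03]

```text
clock: 6.47
tool_pos: [0.4885, 0.0573, 0.1817]
orientation: [2.216, 2.215, 0.013]
ft_force: [-0.9, -0.5, -0.4]
opening: 0.354
grip_force: 0.0
```

```bash
python3 - <<'E'
from plant import bot,camera
from h import *
for i in range(4):c=camera("wrist")
s=bot.get_state();print(s["tool_pos"])
im=c["image"][:,:,::-1]
a=cv2.resize(im[120:220,200:420],None,fx=3.6,fy=3.6,interpolation=cv2.INTER_CUBIC)
cv2.imwrite("pics/w6.png",a)
np.savez("c1.npz",**{k:c[k] for k in("fovy","cx","cy","rvec","tvec")})
E
```

```text
[0.48157735 0.05743787 0.17590804]
```

View pics/w6.png

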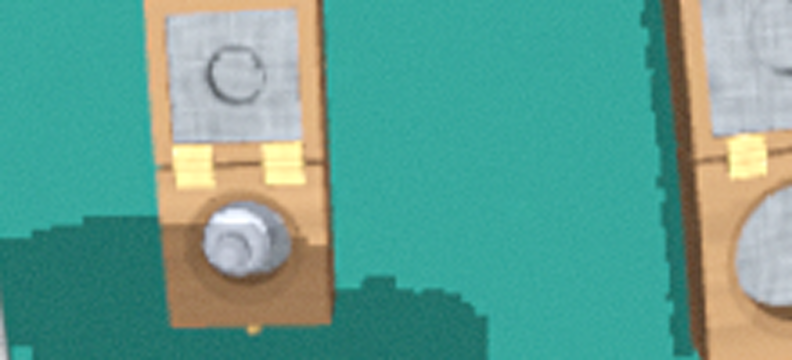

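The smallest weight stands upright in its case (pixels ~(240,245) of the crop). Next is the second weight. I'll fit its silhouette in code.

Call:
jog_arm:
  travel:
    - [-0.13,0.1,0]
    - [-0.13,0.1,0]
    - [-0.13,0.1,0]
    - [-0.13,0.1,0]
    - [-0.13,0.1,0]
  rotation:
    - [0,0,0]
    - [0,0,0]
    - [0,0,0]
    - [0,0,0]
    - [0,0,0]
  fingers: [0.04,0.04,0.04,0.04,0.04]

```text
clock: 7.08
tool_pos: [0.5851, -0.0773, 0.1751]
orientation: [2.225, 2.218, -0.001]
ft_force: [-0.6, 0.4, 0.2]
opening: 0.465
grip_force: 0.0
```

Call:
jog_arm:
  travel:
    - [-0.03,0.025,0]
    - [-0.06,0.05,0]
    - [-0.077,0.063,0]
    - [-0.077,0.063,0]
    - [-0.077,0.063,0]
  rotation:
    - [0,0,0]
    - [0,0,0]
    - [0,0,0]
    - [0,0,0]
    - [0,0,0]
  fingers: [0.04,0.04,0.04,0.04,0.04]

```text
clock: 7.5
tool_pos: [0.6448, -0.1501, 0.1747]
orientation: [-2.221, -2.218, 0.002]
ft_force: [-0.7, 0.2, -0.8]
opening: 0.468
grip_force: 0.0
```

```bash
cat > fit.py <<'E'
from plant import bot,camera
from h import *
from scipy.optimize import minimize
W={"L":[(0,.022),(.038,.022),(.042,.012),(.056,.012)],"2":[(0,.017),(.026,.017),(.029,.009),(.04,.009)],"3":[(0,.0125),(.023,.0125),(.026,.007),(.035,.007)]}
th=np.linspace(0,2*np.pi,40)
def model(c,k,x,y,S):
    m=np.zeros((400*S,640*S),np.uint8); P=[]
    for z,r in W[k]:
        P+=[proj(c,[x+r*np.cos(t),y+r*np.sin(t),z]) for t in th]
        if len(P)==80: cv2.fillConvexPoly(m,cv2.convexHull((np.array(P)*S).round().astype(np.int32)),1)
    cv2.fillConvexPoly(m,cv2.convexHull((np.array(P[80:])*S).round().astype(np.int32)),1)
    return m
def fit(k,x0,y0,S=4,n=5):
    for i in range(n): c=camera("wrist")
    c["fish"]=1; s=bot.get_state()
    hsv=cv2.cvtColor(cv2.resize(c["image"],None,fx=S,fy=S,interpolation=cv2.INTER_CUBIC),cv2.COLOR_RGB2HSV)
    mask=(hsv[...,1]<90).astype(np.uint8)
    u,v=proj(c,[x0,y0,.02])*S; 
    _,lab,st,ce=cv2.connectedComponentsWithStats(mask)
    ok=[i for i in range(1,len(st)) if 300<st[i,4]<30000]
    j=min(ok,key=lambda i:np.hypot(*(ce[i]-[u,v])));mm=(lab==j).astype(np.uint8)
    f=lambda p:-(model(c,k,*p,S)&mm).sum()/(model(c,k,*p,S)|mm).sum()
    b=ray(c,*(ce[j]/S),.018)[:2]
    r=minimize(f,b,method="Nelder-Mead",options=dict(initial_simplex=[b,b+[.006,0],b+[0,.006]],xatol=2e-4,maxfev=80))
    print("tool",s["tool_pos"].round(4),"blob",(ce[j]/S).round(1),st[j,4]/S/S,"fit",r.x.round(4),"IoU",-r.fun)
    return c,mm
E
python3 -c "
from fit import *
fit('2',.6546,-.120)"
```

```text
tool [ 0.6452 -0.1486  0.1767] blob [329.8 161.6] 1152.5625 fit [ 0.6909 -0.1109] IoU -0.0fit.py:22: RuntimeWarning: overflow encountered in scalar negative
  f=lambda p:-(model(c,k,*p,S)&mm).sum()/(model(c,k,*p,S)|mm).sum()
```

```bash
sed -i 's/-(model(c,k,\*p,S)&mm).sum()/-int((model(c,k,*p,S)\&mm).sum())/' fit.py
python3 -c "
from fit import *
fit('2',.6546,-.120,n=2)"
```

```text
tool [ 0.6454 -0.1489  0.177 ] blob [329.2 161.3] 1151.5625 fit [ 0.6558 -0.1268] IoU 0.9572836801752465
```

Call:
jog_arm:
  travel:
    - [0.022,0.0105,0]
    - [0.022,0.0105,0.03]
    - [0.022,0.0105,0.06]
    - [0.022,0.0105,0.085]
    - [0.022,0.0105,0.095]
  rotation:
    - [0,0,0]
    - [0,0,0]
    - [0,0,0]
    - [0,0,0]
    - [0,0,0]
  fingers: [0.04,0.04,0.04,0.04,0.04]

```text
clock: 8.27
tool_pos: [0.6548, -0.1267, 0.0786]
orientation: [-2.218, -2.219, 0.003]
ft_force: [-0.3, -0.0, 0.1]
opening: 0.466
grip_force: 0.0
```

```bash
python3 -c "
from fit import *
fit('2',.6558,-.1268,n=4)"
```

```text
tool [ 0.6568 -0.1277  0.083 ] blob [197.7   8.2] 55.375 fit [0.57   0.0322] IoU 0.04829153477802126
```

Call:
jog_arm:
  travel:
    - [0,0,0.015]
    - [0,0,0.03]
    - [0,0,0.0355]
    - [0,0,0.0355]
    - [0,0,0.0355]
  rotation:
    - [0,0,0]
    - [0,0,0]
    - [0,0,0]
    - [0,0,0]
    - [0,0,0]
  fingers: [0.04,0.04,0.04,0.035,0.03]

```text
clock: 8.88
tool_pos: [0.6567, -0.1278, 0.0475]
orientation: [2.221, 2.221, 0.001]
ft_force: [0.3, -0.2, -0.2]
opening: 0.354
grip_force: 0.0
```

Call:
jog_arm:
  travel:
    - [0,0,0]
    - [0,0,0]
    - [0,0,0]
    - [0,0,0]
    - [0,0,0]
  rotation:
    - [0,0,0]
    - [0,0,0]
    - [0,0,0]
    - [0,0,0]
    - [0,0,0]
  fingers: [0.025,0.018,0.012,0.006,0.006]
  grip_force: 40

```text
clock: 9.3
tool_pos: [0.6564, -0.1277, 0.0475]
orientation: [2.221, 2.221, 0.001]
ft_force: [-2.3, -1.3, 6.5]
opening: 0.177
grip_force: 38.9
```

Call:
jog_arm:
  travel:
    - [0,0,-0.015]
    - [0,0,-0.04]
    - [0.01,0,-0.065]
    - [0.04,-0.01,-0.065]
    - [0.08,-0.03,-0.065]
  rotation:
    - [0,0,0]
    - [0,0,0]
    - [0,0,0]
    - [0,0,0]
    - [0,0,0]
  fingers: [0.006,0.006,0.006,0.006,0.006]

```text
clock: 9.72
tool_pos: [0.6291, -0.0514, 0.1132]
orientation: [2.222, 2.215, 0.005]
ft_force: [0.4, 1.4, -2.0]
opening: 0.176
grip_force: 39.4
```

Call:
jog_arm:
  travel:
    - [0.035,-0.015,0]
    - [0.07,-0.03,0]
    - [0.095,-0.04,0]
    - [0.1025,-0.04,0]
    - [0.1025,-0.04,0]
  rotation:
    - [0,0,0]
    - [0,0,0]
    - [0,0,0]
    - [0,0,0]
    - [0,0,0]
  fingers: [0.006,0.006,0.006,0.006,0.006]

```text
clock: 10.13
tool_pos: [0.5874, 0.054, 0.1118]
orientation: [2.218, 2.224, 0.001]
ft_force: [0.3, -0.6, -1.4]
opening: 0.18
grip_force: 39.4
```

```bash
python3 - <<'E'
from plant import bot,camera
from h import *
for i in range(5):c=camera("wrist")
s=bot.get_state();print(s["tool_pos"],s["ft_force"],s["opening"])
im=c["image"][:,:,::-1]
np.savez("c1.npz",**{k:c[k] for k in("fovy","cx","cy","rvec","tvec")})
cv2.imwrite("pics/w7.png",cv2.resize(im[110:310,200:440],None,fx=3,fy=3,interpolation=cv2.INTER_CUBIC))
E
```

```text
[0.58804572 0.05090557 0.11123404] [ 0.35384971 -0.11345737 -1.93779503] 0.17990376532404428
```

View pics/w7.png

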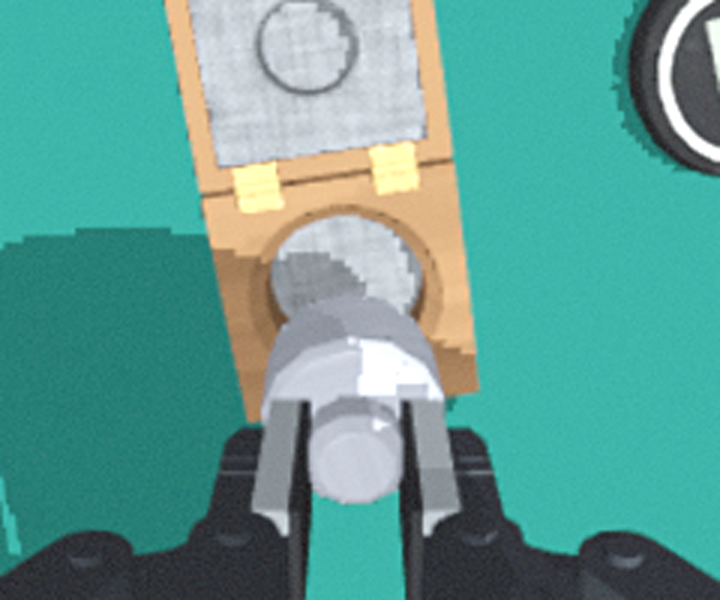

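```bash
python3 - <<'E'
from h import *
c=dict(np.load("c1.npz"));c["fish"]=1
for n,U,V,z in [("knob",355,466,.103),("blk",345,295.5,.025),("mouthL",255,297,.025),("mouthR",441,285,.025),("mouthT",342,204,.025)]: print(n,ray(c,U/3-.33+200,V/3-.33+110,z).round(4))
E
```

```text
knob [0.5882 0.0521 0.103 ]
blk [0.5857 0.0534 0.025 ]
mouthL [0.5637 0.053  0.025 ]
mouthR [0.6091 0.0561 0.025 ]
mouthT [0.5851 0.0764 0.025 ]
```

Call:
jog_arm:
  travel:
    - [0.001,-0.002,0.01]
    - [0.001,-0.002,0.025]
    - [0.001,-0.002,0.04]
    - [0.001,-0.002,0.052]
    - [0.001,-0.002,0.0585]
  rotation:
    - [0,0,0]
    - [0,0,0]
    - [0,0,0]
    - [0,0,0]
    - [0,0,0]
  fingers: [0.006,0.006,0.006,0.006,0.006]

```text
clock: 10.8
tool_pos: [0.5847, 0.0526, 0.0519]
orientation: [-2.221, -2.219, 0.003]
ft_force: [-18.1, -2.8, 63.6]
opening: 0.178
grip_force: 46.4
```

Call:
jog_arm:
  travel:
    - [0,0,0]
    - [0,0,0]
    - [0,0,0]
    - [0,0,0]
    - [0,0,0]
  rotation:
    - [0,0,0]
    - [0,0,0]
    - [0,0,0]
    - [0,0,0]
    - [0,0,0]
  fingers: [0.006,0.006,0.006,0.006,0.006]

```text
clock: 11.22
tool_pos: [0.5856, 0.0531, 0.0526]
orientation: [-2.222, -2.221, -0.0]
ft_force: [-0.6, 0.1, -2.3]
opening: 0.182
grip_force: 40.6
```

Call:
jog_arm:
  travel:
    - [0,0,0.001]
    - [0,0,0.001]
    - [0,0,0.001]
    - [0,0,0.001]
    - [0,0,0.001]
  rotation:
    - [0,0,0]
    - [0,0,0]
    - [0,0,0]
    - [0,0,0]
    - [0,0,0]
  fingers: [0.006,0.006,0.018,0.03,0.04]

```text
clock: 11.63
tool_pos: [0.5857, 0.0532, 0.0518]
orientation: [2.221, 2.221, 0.0]
ft_force: [-0.9, -0.2, -0.2]
opening: 0.462
grip_force: 0.0
```

Call:
jog_arm:
  travel:
    - [0,0,0]
    - [0,0,-0.015]
    - [0,0,-0.04]
    - [0,0,-0.08]
    - [0,-0.02,-0.12]
  rotation:
    - [0,0,0]
    - [0,0,0]
    - [0,0,0]
    - [0,0,0]
    - [0,0,0]
  fingers: [0.04,0.04,0.04,0.04,0.04]

```text
clock: 12.05
tool_pos: [0.5686, 0.053, 0.1701]
orientation: [2.221, 2.221, 0.001]
ft_force: [-0.4, -0.8, 1.2]
opening: 0.47
grip_force: 0.0
```

Call:
jog_arm:
  travel:
    - [-0.03,-0.01,-0.02]
    - [-0.07,-0.025,-0.02]
    - [-0.11,-0.04,-0.02]
    - [-0.15,-0.055,-0.02]
    - [-0.19,-0.07,-0.02]
  rotation:
    - [0,0,0]
    - [0,0,0]
    - [0,0,0]
    - [0,0,0]
    - [0,0,0]
  fingers: [0.035,0.035,0.035,0.035,0.035]

```text
clock: 12.47
tool_pos: [0.4975, -0.1343, 0.1894]
orientation: [2.22, 2.222, 0.001]
ft_force: [1.9, 0.1, 0.5]
opening: 0.407
grip_force: 0.0
```

Call:
jog_arm:
  travel:
    - [-0.04,-0.015,0.0]
    - [-0.08,-0.03,0]
    - [-0.12,-0.045,0.01]
    - [-0.16,-0.06,0.01]
    - [-0.193,-0.07,0.01]
  rotation:
    - [0,0,0]
    - [0,0,0]
    - [0,0,0]
    - [0,0,0]
    - [0,0,0]
  fingers: [0.035,0.035,0.035,0.035,0.035]

```text
clock: 12.88
tool_pos: [0.427, -0.3276, 0.1787]
orientation: [-2.221, -2.221, -0.0]
ft_force: [1.1, 1.4, 1.3]
opening: 0.413
grip_force: 0.0
```

```bash
python3 -c "
from fit import *
c,m=fit('3',.421,-.306,n=6)"
```

```text
tool [ 0.4286 -0.325   0.179 ] blob [310.1 168.2] 619.1875 fit [ 0.4205 -0.3111] IoU 0.935554290053151
```

Call:
jog_arm:
  travel:
    - [0.016,-0.007,0]
    - [0.016,-0.007,0.03]
    - [0.016,-0.007,0.06]
    - [0.016,-0.007,0.085]
    - [0.016,-0.007,0.095]
  rotation:
    - [0,0,0]
    - [0,0,0]
    - [0,0,0]
    - [0,0,0]
    - [0,0,0]
  fingers: [0.035,0.035,0.035,0.035,0.035]

```text
clock: 13.6
tool_pos: [0.4212, -0.3077, 0.0816]
orientation: [-2.216, -2.222, -0.0]
ft_force: [-0.8, 0.5, 0.2]
opening: 0.41
grip_force: 0.0
```

Call:
jog_arm:
  travel:
    - [0,0,0]
    - [0,0,0]
    - [0,0,0]
    - [0,0,0]
    - [0,0,0]
  rotation:
    - [0,0,0]
    - [0,0,0]
    - [0,0,0]
    - [0,0,0]
    - [0,0,0]
  fingers: [0.035,0.035,0.035,0.035,0.035]

```text
clock: 14.02
tool_pos: [0.4218, -0.3101, 0.0852]
orientation: [2.22, 2.22, 0.0]
ft_force: [-0.2, -0.3, 0.2]
opening: 0.411
grip_force: 0.0
```

Call:
jog_arm:
  travel:
    - [-0.001,-0.001,0.015]
    - [-0.001,-0.001,0.03]
    - [-0.001,-0.001,0.039]
    - [-0.001,-0.001,0.042]
    - [-0.001,-0.001,0.042]
  rotation:
    - [0,0,0]
    - [0,0,0]
    - [0,0,0]
    - [0,0,0]
    - [0,0,0]
  fingers: [0.035,0.035,0.035,0.03,0.025]

```text
clock: 14.43
tool_pos: [0.4203, -0.3108, 0.0418]
orientation: [-2.221, -2.221, -0.0]
ft_force: [-0.2, -0.1, 0.2]
opening: 0.289
grip_force: 0.0
```

Call:
jog_arm:
  travel:
    - [0,0,0]
    - [0,0,0]
    - [0,0,0]
    - [0,0,0]
    - [0,0,0]
  rotation:
    - [0,0,0]
    - [0,0,0]
    - [0,0,0]
    - [0,0,0]
    - [0,0,0]
  fingers: [0.02,0.014,0.009,0.004,0.004]

```text
clock: 14.85
tool_pos: [0.4206, -0.3111, 0.0427]
orientation: [2.221, 2.221, 0.0]
ft_force: [-1.2, 0.3, 6.6]
opening: 0.129
grip_force: 39.2
```

Call:
jog_arm:
  travel:
    - [0,0,-0.02]
    - [0,0,-0.05]
    - [0,0,-0.09]
    - [0,0,-0.13]
    - [0,0,-0.16]
  rotation:
    - [0,0,0]
    - [0,0,0]
    - [0,0,0]
    - [0,0,0]
    - [0,0,0]
  fingers: [0.004,0.004,0.004,0.004,0.004]

```text
clock: 15.27
tool_pos: [0.4205, -0.3109, 0.2051]
orientation: [2.22, 2.22, 0.0]
ft_force: [0.7, -1.2, -0.3]
opening: 0.13
grip_force: 39.4
```

Call:
jog_arm:
  travel:
    - [0.02,0.006,0]
    - [0.05,0.016,0]
    - [0.09,0.028,0]
    - [0.13,0.04,0]
    - [0.17,0.053,0]
  rotation:
    - [0,0,0]
    - [0,0,0]
    - [0,0,0]
    - [0,0,0]
    - [0,0,0]
  fingers: [0.004,0.004,0.004,0.004,0.004]

```text
clock: 15.68
tool_pos: [0.4732, -0.1398, 0.2023]
orientation: [2.222, 2.22, 0.0]
ft_force: [1.8, -0.2, -0.5]
opening: 0.128
grip_force: 39.4
```

Call:
jog_arm:
  travel:
    - [0.039,0.012,0]
    - [0.078,0.024,0]
    - [0.117,0.036,0]
    - [0.156,0.048,0]
    - [0.195,0.06,0]
  rotation:
    - [0,0,0]
    - [0,0,0]
    - [0,0,0]
    - [0,0,0]
    - [0,0,0]
  fingers: [0.004,0.004,0.004,0.004,0.004]

```text
clock: 16.1
tool_pos: [0.5333, 0.0557, 0.2023]
orientation: [2.221, 2.221, 0.0]
ft_force: [1.0, -0.3, -1.5]
opening: 0.129
grip_force: 39.4
```

Call:
jog_arm:
  travel:
    - [0.039,0.012,0.01]
    - [0.078,0.024,0.02]
    - [0.117,0.036,0.035]
    - [0.156,0.048,0.055]
    - [0.185,0.06,0.07]
  rotation:
    - [0,0,0]
    - [0,0,0]
    - [0,0,0]
    - [0,0,0]
    - [0,0,0]
  fingers: [0.004,0.004,0.004,0.004,0.004]

```text
clock: 16.52
tool_pos: [0.5931, 0.2409, 0.1315]
orientation: [2.221, 2.222, 0.001]
ft_force: [0.6, -0.4, -0.5]
opening: 0.13
grip_force: 39.4
```

Call:
jog_arm:
  travel:
    - [0.01,0.003,0.01]
    - [0.02,0.005,0.02]
    - [0.023,0.005,0.02]
    - [0.023,0.005,0.02]
    - [0.023,0.005,0.02]
  rotation:
    - [0,0,0]
    - [0,0,0]
    - [0,0,0]
    - [0,0,0]
    - [0,0,0]
  fingers: [0.004,0.004,0.004,0.004,0.004]

```text
clock: 16.93
tool_pos: [0.5983, 0.2607, 0.1129]
orientation: [2.222, 2.22, 0.001]
ft_force: [0.8, -0.5, -1.2]
opening: 0.127
grip_force: 39.4
```

```bash
python3 - <<'E'
from plant import bot,camera
from h import *
for i in range(7):c=camera("wrist")
s=bot.get_state();print(s["tool_pos"],s["ft_force"],s["opening"])
im=c["image"][:,:,::-1]
np.savez("c1.npz",**{k:c[k] for k in("fovy","cx","cy","rvec","tvec")})
cv2.imwrite("pics/w8.png",cv2.resize(im[110:310,200:440],None,fx=3,fy=3,interpolation=cv2.INTER_CUBIC))
E
```

```text
[0.59838675 0.26110661 0.11256391] [-0.23262103 -0.66839296 -1.39401912] 0.12235788070335026
```

View pics/w8.png

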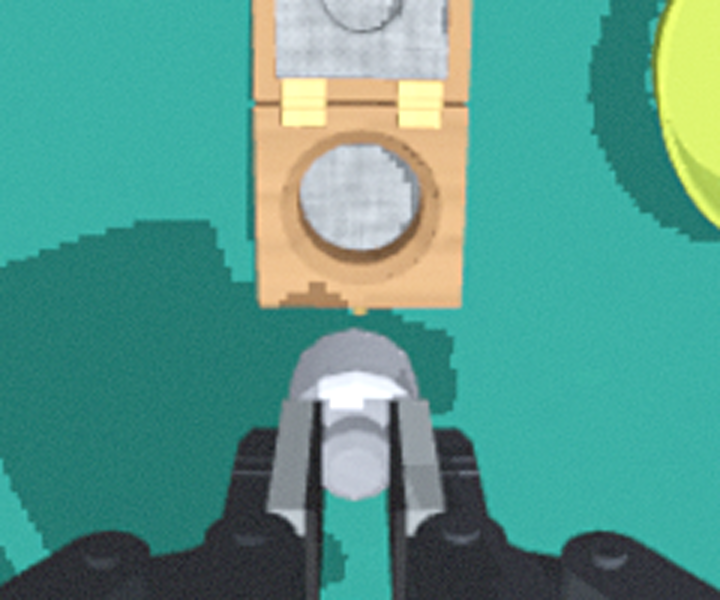

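```bash
python3 - <<'E'
from h import *
c=dict(np.load("c1.npz"));c["fish"]=1
for n,U,V,z in [("knob",356,472,.104),("mouth",361,206.5,.023),("mouthT",361,130,.023),("mouthB",361,284,.023),("L",282,205,.023),("R",440,205,.023)]: print(n,ray(c,U/3-.33+200,V/3-.33+110,z).round(4))
E
```

```text
knob [0.5986 0.2607 0.104 ]
mouth [0.5999 0.2849 0.023 ]
mouthT [0.5999 0.3036 0.023 ]
mouthB [0.5999 0.2652 0.023 ]
L [0.5809 0.2853 0.023 ]
R [0.6189 0.2853 0.023 ]
```

Call:
jog_arm:
  travel:
    - [0.012,0.001,0]
    - [0.024,0.001,0]
    - [0.024,0.001,0]
    - [0.024,0.001,0.01]
    - [0.024,0.001,0.025]
  rotation:
    - [0,0,0]
    - [0,0,0]
    - [0,0,0]
    - [0,0,0]
    - [0,0,0]
  fingers: [0.004,0.004,0.004,0.004,0.004]

```text
clock: 17.7
tool_pos: [0.5995, 0.2863, 0.0874]
orientation: [2.22, 2.222, 0.003]
ft_force: [0.1, 0.4, -1.7]
opening: 0.13
grip_force: 39.4
```

Call:
jog_arm:
  travel:
    - [0,0,0.01]
    - [0,0,0.019]
    - [0,0,0.026]
    - [0,0,0.031]
    - [0,0,0.034]
  rotation:
    - [0,0,0]
    - [0,0,0]
    - [0,0,0]
    - [0,0,0]
    - [0,0,0]
  fingers: [0.004,0.004,0.004,0.004,0.004]

```text
clock: 18.12
tool_pos: [0.5991, 0.2854, 0.0523]
orientation: [-2.221, -2.221, 0.001]
ft_force: [-0.6, -0.5, -0.5]
opening: 0.126
grip_force: 39.4
```

Call:
jog_arm:
  travel:
    - [0,0,0.001]
    - [0,0,0.002]
    - [0,0,0.003]
    - [0,0,0.003]
    - [0,0,0.003]
  rotation:
    - [0,0,0]
    - [0,0,0]
    - [0,0,0]
    - [0,0,0]
    - [0,0,0]
  fingers: [0.004,0.004,0.004,0.004,0.004]

```text
clock: 18.53
tool_pos: [0.5994, 0.2856, 0.0504]
orientation: [2.221, 2.221, 0.001]
ft_force: [-0.9, -0.5, -1.4]
opening: 0.13
grip_force: 39.4
```

Another 1 mm down, then release.

Call:
jog_arm:
  travel:
    - [0,0,0.001]
    - [0,0,0.0015]
    - [0,0,0.0015]
    - [0,0,0.0015]
    - [0,0,0.0015]
  rotation:
    - [0,0,0]
    - [0,0,0]
    - [0,0,0]
    - [0,0,0]
    - [0,0,0]
  fingers: [0.004,0.004,0.004,0.004,0.004]

```text
clock: 18.95
tool_pos: [0.5993, 0.2856, 0.0488]
orientation: [2.221, 2.221, 0.001]
ft_force: [-1.3, -0.3, 2.9]
opening: 0.12
grip_force: 39.7
```

Call:
jog_arm:
  travel:
    - [0,0,0]
    - [0,0,0]
    - [0,0,0]
    - [0,0,0]
    - [0,0,-0.01]
  rotation:
    - [0,0,0]
    - [0,0,0]
    - [0,0,0]
    - [0,0,0]
    - [0,0,0]
  fingers: [0.014,0.025,0.035,0.035,0.035]

```text
clock: 19.37
tool_pos: [0.5985, 0.2853, 0.0572]
orientation: [-2.221, -2.22, 0.004]
ft_force: [0.3, 0.5, -0.1]
opening: 0.411
grip_force: 0.0
```

Call:
jog_arm:
  travel:
    - [0,0,-0.03]
    - [0,0,-0.06]
    - [0,0,-0.1]
    - [-0.03,-0.01,-0.12]
    - [-0.06,-0.02,-0.14]
  rotation:
    - [0,0,0]
    - [0,0,0]
    - [0,0,0]
    - [0,0,0]
    - [0,0,0]
  fingers: [0.045,0.045,0.045,0.045,0.045]

```text
clock: 19.78
tool_pos: [0.5791, 0.2259, 0.2011]
orientation: [2.218, 2.223, 0.004]
ft_force: [-0.4, -1.4, -0.7]
opening: 0.528
grip_force: 0.0
```

Call:
jog_arm:
  travel:
    - [-0.02,-0.007,0]
    - [-0.055,-0.019,0]
    - [-0.094,-0.032,0]
    - [-0.133,-0.045,0]
    - [-0.172,-0.06,0]
  rotation:
    - [0,0,0]
    - [0,0,0]
    - [0,0,0]
    - [0,0,0]
    - [0,0,0]
  fingers: [0.045,0.045,0.045,0.045,0.045]

```text
clock: 20.2
tool_pos: [0.5185, 0.0523, 0.1994]
orientation: [2.22, 2.222, 0.001]
ft_force: [1.4, 0.8, 0.0]
opening: 0.527
grip_force: 0.0
```

Call:
jog_arm:
  travel:
    - [-0.039,-0.013,0]
    - [-0.078,-0.026,0]
    - [-0.117,-0.039,0]
    - [-0.156,-0.052,0]
    - [-0.195,-0.066,0]
  rotation:
    - [0,0,0]
    - [0,0,0]
    - [0,0,0]
    - [0,0,0]
    - [0,0,0]
  fingers: [0.045,0.045,0.045,0.045,0.045]

```text
clock: 20.62
tool_pos: [0.4524, -0.143, 0.1994]
orientation: [2.22, 2.221, 0.001]
ft_force: [1.5, -0.6, 0.0]
opening: 0.527
grip_force: 0.0
```

Call:
jog_arm:
  travel:
    - [-0.03,-0.01,0]
    - [-0.055,-0.02,0]
    - [-0.068,-0.024,0]
    - [-0.068,-0.024,0]
    - [-0.068,-0.024,0]
  rotation:
    - [0,0,0]
    - [0,0,0]
    - [0,0,0]
    - [0,0,0]
    - [0,0,0]
  fingers: [0.045,0.045,0.045,0.045,0.045]

```text
clock: 21.03
tool_pos: [0.4291, -0.2097, 0.199]
orientation: [2.223, 2.219, 0.0]
ft_force: [0.6, -0.1, 0.4]
opening: 0.527
grip_force: 0.0
```

```bash
python3 -c "
from fit import *
c,m=fit('L',.430,-.187,n=8)"
```

```text
tool [ 0.4295 -0.2088  0.1986] blob [317.9 158.2] 1787.125 fit [ 0.4292 -0.186 ] IoU 0.9665615355919558
```

Call:
jog_arm:
  travel:
    - [0.023,0,0]
    - [0.023,0,0.03]
    - [0.023,0,0.06]
    - [0.023,0,0.085]
    - [0.023,0,0.1]
  rotation:
    - [0,0,0]
    - [0,0,0]
    - [0,0,0]
    - [0,0,0]
    - [0,0,0]
  fingers: [0.045,0.045,0.045,0.045,0.045]

```text
clock: 21.85
tool_pos: [0.4288, -0.1856, 0.0965]
orientation: [-2.219, -2.221, 0.001]
ft_force: [-0.0, -0.5, 0.1]
opening: 0.529
grip_force: 0.0
```

Call:
jog_arm:
  travel:
    - [0,0,0.012]
    - [0,0,0.024]
    - [0,0,0.034]
    - [0,0,0.039]
    - [0,0,0.039]
  rotation:
    - [0,0,0]
    - [0,0,0]
    - [0,0,0]
    - [0,0,0]
    - [0,0,0]
  fingers: [0.045,0.045,0.045,0.04,0.035]

```text
clock: 22.27
tool_pos: [0.4291, -0.186, 0.0587]
orientation: [-2.22, -2.221, 0.0]
ft_force: [0.4, -1.4, -1.4]
opening: 0.407
grip_force: 0.0
```

Call:
jog_arm:
  travel:
    - [0,0,0]
    - [0,0,0]
    - [0,0,0]
    - [0,0,0]
    - [0,0,0]
  rotation:
    - [0,0,0]
    - [0,0,0]
    - [0,0,0]
    - [0,0,0]
    - [0,0,0]
  fingers: [0.03,0.025,0.018,0.012,0.012]
  grip_force: 60

```text
clock: 22.68
tool_pos: [0.4293, -0.1864, 0.0604]
orientation: [2.221, 2.221, 0.0]
ft_force: [-2.5, -0.5, 6.0]
opening: 0.248
grip_force: 58.7
```

Call:
jog_arm:
  travel:
    - [0,0,-0.015]
    - [0,0,-0.045]
    - [0,0,-0.085]
    - [0,0,-0.12]
    - [0,0,-0.145]
  rotation:
    - [0,0,0]
    - [0,0,0]
    - [0,0,0]
    - [0,0,0]
    - [0,0,0]
  fingers: [0.012,0.012,0.012,0.012,0.012]

```text
clock: 23.1
tool_pos: [0.4293, -0.1863, 0.2076]
orientation: [2.22, 2.22, 0.001]
ft_force: [0.5, 0.2, -4.4]
opening: 0.248
grip_force: 60.2
```

Call:
jog_arm:
  travel:
    - [0.015,0,0]
    - [0.04,0,0]
    - [0.075,0,0]
    - [0.11,0,0]
    - [0.145,0,0]
  rotation:
    - [0,0,0]
    - [0,0,0]
    - [0,0,0]
    - [0,0,0]
    - [0,0,0]
  fingers: [0.012,0.012,0.012,0.012,0.012]

```text
clock: 23.52
tool_pos: [0.4286, -0.04, 0.2048]
orientation: [2.223, 2.22, 0.0]
ft_force: [0.7, -0.5, -4.4]
opening: 0.247
grip_force: 60.2
```

Call:
jog_arm:
  travel:
    - [0.035,0,0]
    - [0.07,0,0]
    - [0.105,0,0]
    - [0.14,0,0]
    - [0.175,0,0]
  rotation:
    - [0,0,0]
    - [0,0,0]
    - [0,0,0]
    - [0,0,0]
    - [0,0,0]
  fingers: [0.012,0.012,0.012,0.012,0.012]

```text
clock: 23.93
tool_pos: [0.4286, 0.1354, 0.2048]
orientation: [2.221, 2.221, 0.0]
ft_force: [1.1, -0.6, -3.9]
opening: 0.249
grip_force: 60.2
```

Call:
jog_arm:
  travel:
    - [0.03,0,0.015]
    - [0.06,0,0.03]
    - [0.085,0,0.05]
    - [0.1,0,0.065]
    - [0.108,0,0.075]
  rotation:
    - [0,0,0]
    - [0,0,0]
    - [0,0,0]
    - [0,0,0]
    - [0,0,0]
  fingers: [0.012,0.012,0.012,0.012,0.012]

```text
clock: 24.35
tool_pos: [0.4285, 0.2432, 0.1283]
orientation: [-2.219, -2.223, 0.002]
ft_force: [-0.5, -0.8, -4.6]
opening: 0.241
grip_force: 60.2
```

```bash
python3 - <<'E'
from plant import bot,camera
from h import *
for i in range(8):c=camera("wrist")
s=bot.get_state();print(s["tool_pos"],s["ft_force"],s["opening"])
im=c["image"][:,:,::-1]
np.savez("c1.npz",**{k:c[k] for k in("fovy","cx","cy","rvec","tvec")})
cv2.imwrite("pics/w9.png",cv2.resize(im[100:300,200:440],None,fx=3,fy=3,interpolation=cv2.INTER_CUBIC))
E
```

```text
[0.42971551 0.24095868 0.13045016] [ 0.46000288  0.21742488 -4.5845759 ] 0.2446988192829516
```

View pics/w9.png

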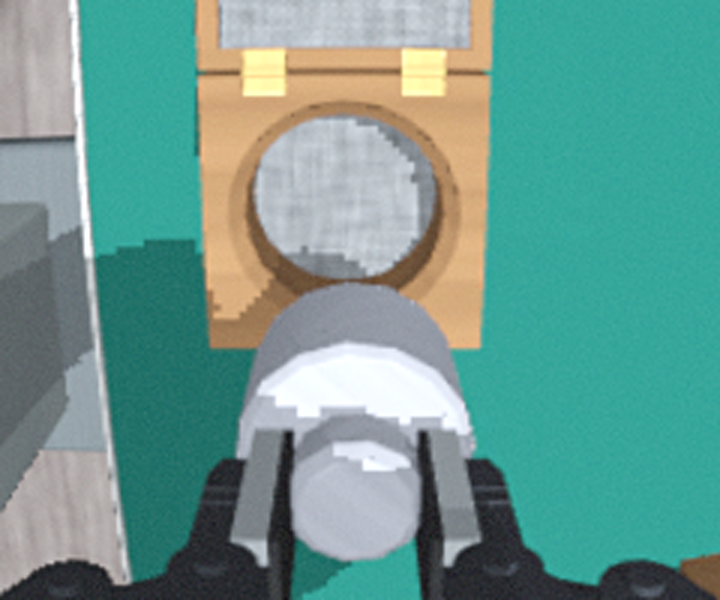

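```bash
python3 - <<'E'
from h import *
c=dict(np.load("c1.npz"));c["fish"]=1
for n,U,V,z in [("knob",356,500,.126),("blk",344.8,216.6,.034),("mouthT",345,100,.034),("L",229,205,.034),("R",460,205,.034)]: print(n,ray(c,U/3-.33+200,V/3-.33+100,z).round(4))
E
```

```text
knob [0.4299 0.2436 0.126 ]
blk [0.4273 0.2681 0.034 ]
mouthT [0.4275 0.2969 0.034 ]
L [0.3988 0.2712 0.034 ]
R [0.4557 0.2711 0.034 ]
```

Call:
jog_arm:
  travel:
    - [0.013,-0.002,0]
    - [0.0255,-0.002,0]
    - [0.0255,-0.002,0.003]
    - [0.0255,-0.002,0.012]
    - [0.0255,-0.002,0.024]
  rotation:
    - [0,0,0]
    - [0,0,0]
    - [0,0,0]
    - [0,0,0]
    - [0,0,0]
  fingers: [0.012,0.012,0.012,0.012,0.012]

```text
clock: 25.17
tool_pos: [0.4275, 0.2672, 0.1056]
orientation: [2.22, 2.222, 0.002]
ft_force: [-0.6, 0.9, -4.7]
opening: 0.243
grip_force: 60.2
```

Call:
jog_arm:
  travel:
    - [0,0,0.01]
    - [0,0,0.02]
    - [0,0,0.028]
    - [0,0,0.034]
    - [0,0,0.037]
  rotation:
    - [0,0,0]
    - [0,0,0]
    - [0,0,0]
    - [0,0,0]
    - [0,0,0]
  fingers: [0.012,0.012,0.012,0.012,0.012]

```text
clock: 25.58
tool_pos: [0.4271, 0.267, 0.0675]
orientation: [-2.221, -2.221, 0.002]
ft_force: [-0.1, -0.5, -3.4]
opening: 0.244
grip_force: 60.1
```

Call:
jog_arm:
  travel:
    - [0,0,0.001]
    - [0,0,0.002]
    - [0,0,0.003]
    - [0,0,0.003]
    - [0,0,0.003]
  rotation:
    - [0,0,0]
    - [0,0,0]
    - [0,0,0]
    - [0,0,0]
    - [0,0,0]
  fingers: [0.012,0.012,0.012,0.012,0.012]

```text
clock: 26.0
tool_pos: [0.4273, 0.2673, 0.0664]
orientation: [2.221, 2.221, 0.001]
ft_force: [-3.2, -0.8, 5.5]
opening: 0.246
grip_force: 61.1
```

Floor contact at the predicted height, so I'll release and retreat to where the wrist camera sees all four cases.

Call:
jog_arm:
  travel:
    - [0,0,0]
    - [0,0,0]
    - [0,0,0]
    - [0,0,0]
    - [0,0,-0.01]
  rotation:
    - [0,0,0]
    - [0,0,0]
    - [0,0,0]
    - [0,0,0]
    - [0,0,0]
  fingers: [0.025,0.035,0.045,0.045,0.045]

```text
clock: 26.42
tool_pos: [0.4268, 0.2669, 0.0747]
orientation: [-2.221, -2.221, 0.003]
ft_force: [0.7, 0.1, 0.6]
opening: 0.529
grip_force: 0.0
```

Call:
jog_arm:
  travel:
    - [0,0,-0.03]
    - [0,0,-0.06]
    - [-0.02,0.01,-0.1]
    - [-0.04,0.02,-0.13]
    - [-0.08,0.03,-0.15]
  rotation:
    - [0,0,0]
    - [0,0,0]
    - [0,0,0]
    - [0,0,0]
    - [0,0,0]
  fingers: [0.045,0.045,0.045,0.045,0.045]

```text
clock: 26.83
tool_pos: [0.4574, 0.1915, 0.2281]
orientation: [2.217, 2.222, 0.008]
ft_force: [1.1, -0.5, 0.6]
opening: 0.532
grip_force: 0.0
```

Call:
jog_arm:
  travel:
    - [-0.03,0.01,0]
    - [-0.07,0.03,0]
    - [-0.1,0.05,0]
    - [-0.12,0.05,0]
    - [-0.12,0.05,0]
  rotation:
    - [0,0,0]
    - [0,0,0]
    - [0,0,0]
    - [0,0,0]
    - [0,0,0]
  fingers: [0.045,0.045,0.045,0.045,0.045]

```text
clock: 27.25
tool_pos: [0.507, 0.0675, 0.2243]
orientation: [2.225, 2.217, 0.0]
ft_force: [-0.4, -0.8, -0.0]
opening: 0.528
grip_force: 0.0
```

```bash
python3 - <<'E'
from fit import *
W["s"]=[(0,.009),(.022,.009),(.025,.005),(.033,.005)]
for i in range(10): c=camera("wrist")
c["fish"]=1; print(bot.get_state()["tool_pos"])
hsv=cv2.cvtColor(c["image"],cv2.COLOR_RGB2HSV); 
# knob check: brightest low-saturation pixels near each expected knob; predicted vs found centroid at knob-top height
for k,(x,y),h in [("s",(.433,.0573),.039),("2",(.586,.053),.046),("3",(.5993,.2856),.041),("L",(.4273,.2675),.062)]:
    u,v=proj(c,[x,y,h]); r=W[k][3][1]; pr=np.linalg.norm(proj(c,[x+r,y,h])-[u,v])
    print(k,"pred px",np.round([u,v],1),"r",round(pr,1))
cv2.imwrite("pics/final.png",c["image"][:,:,::-1])
t=camera("top"); cv2.imwrite("pics/finaltop.png",t["image"][:,:,::-1])
g=cv2.cvtColor(t["image"],cv2.COLOR_RGB2HSV)
for n,x,y,h in [("hb",362,211,12),("hs",333,247,9)]:
    for im in (cv2.imread("pics/top0.png"),t["image"][:,:,::-1]):
        q=cv2.cvtColor(im,cv2.COLOR_BGR2HSV)[y-h:y+h,x-h:x+h]; m=(q[...,1]<60)&(q[...,2]>150)
        yy,xx=np.nonzero(m);print(n,xx.mean()+x-h,yy.mean()+y-h,m.sum())
E
```

```text
[0.50623239 0.07140909 0.22382538]
s pred px [249.5 190.1] r 4.6
2 pred px [393.8 196.3] r 8.2
3 pred px [410.  -22.1] r 6.5
L pred px [234.5 -15.2] r 12.4
hb 361.4123222748815 209.28436018957345 211
hb 361.3175355450237 209.24170616113744 211
hs 332.8165137614679 245.57798165137615 109
hs 333.4848484848485 245.55555555555554 99
```

```bash
python3 - <<'E'
from plant import bot,camera
from h import *
t=camera("top"); im=cv2.cvtColor(t["image"],cv2.COLOR_RGB2HSV)
for n,u,v,r,zk,zc,X,Y in [("L",203.1,248.2,8,.062,.034,.4264,.2632),("2",287.8,191.1,7,.046,.025,.5853,.0484),("3",202,184,6,.041,.023,.5982,.2798),("s",285,248.2,5,.039,.022,.4329,.0502)]:
    a=im[int(v-r):int(v+r)+2,int(u-r):int(u+r)+2].astype(int); w=np.where((a[...,1]<70),np.clip(a[...,2]-150,0,None),0)
    yy,xx=np.mgrid[:a.shape[0],:a.shape[1]]
    U=(w*xx).sum()/w.sum()+int(u-r);V=(w*yy).sum()/w.sum()+int(v-r)
    p=ray(t,U,V,zk-.006); print(n,(w>0).sum(),"offset from well mm",((p[:2]-[X,Y])*1e3).round(1))
print(bot.get_state()["ft_force"])
E
```

```text
L 156 offset from well mm [0.9 5.1]
2 0 offset from well mm [nan nan]
3 72 offset from well mm [-0.   3.8]
s 0 offset from well mm [nan nan]
[0.73562034 0.81762074 0.87737861]<stdin>:7: RuntimeWarning: invalid value encountered in scalar divide
```

```bash
python3 - <<'E'
from h import *
im=cv2.cvtColor(cv2.imread("pics/final.png"),cv2.COLOR_BGR2HSV)
for n,u,v,r in (("2",394,190,22),("s",249,187,14)):
    a=im[v-r:v+r:2,u-r:u+r:1]
    print(n);print("\n".join("".join("#" if s<60 and b>190 else "+" if s<60 and b>140 else "-" if s<60 else " " for h,s,b in row) for row in a))
E
```

```text
2
                                          + 
                                          + 
                                          + 
          ++++++++++++++                  + 
       ++++++++#########++++              + 
     +++++##################+             + 
   +++++#####################+            + 
  ++++#########################            +
 ++++###########################           +
 +++############++++++###########          +
+++##########+++#################          +
+++#########++###################          #
+-+########++####################          +
+++########++###################+          +
 --+###########################+            
   -+#########################              
    -+######################+              #
       -+#################+                 
           +#########+++                    
                                            
                                            
                                            
s
                            
                            
                  +++       
             +++++++++++--  
           +#########+++++- 
         ++############++-++
         +#####+++#####++--+
         +#######++#####+-++
         +########++###+++++
          #######+++##++++++
-           +########+++++- 
-                ++         
-
```

Barrel and knob are concentric in both of the wells in view, so both weights stand upright. Handing in.

```bash
python3 -c "
from plant import sign_off
print(sign_off())"
```

```text
the job is handed in; nothing more can be done
None
```

I handed the job in with all four weights set down in their own cases and both hooked weights still where they stood; the sign-off returned no verdict. I saw the smallest and second standing upright. For the third and largest, I only know the foot reached the well floor at the height I expected, because I had no picture views left to confirm them by eye.

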